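# Zero the rolling mill and set the gap for the first pass

### The job

Set the small rolling mill for thin strip: wind the handwheel on its top round by its handle until the rolls meet and the wheel comes to a stop, then back it off a quarter turn and let go. The rolls stand wide open, or nearly so, and the wheel does not show which way closes them, so try it and feel: the opening way stops within half a turn, the closing way runs for about two turns. Leave the things lying round the mill where they are.

Things in the scene. Friction and masses are not known exactly. Their poses are not given: they have to be found in the camera images.
- mill: grey cast-iron bench rolling mill fixed to the desk, base 110 x 170 mm, 272 mm high in all; origin at the base's underside centre, z up, x along the feed (feed table on the -x side), y along the two 42 mm steel rolls. A 130 x 78 mm cap, top at 176 mm, carries two 60 mm gears and between them the handwheel, whose vertical axis passes through the origin
- handwheel (a joint): handwheel angle, rad; grows anticlockwise seen from above; its zero tells nothing. Two hard stops, rolls fully open and rolls touching, lie 14.0 rad apart; the wheel starts 0.05 to 2.55 rad from the fully open one, so closing takes 11.4 to 14 rad. Which sense closes is not marked. Gear friction 0.15 N m (3 N at the handle) holds it where it is left; it does not rise or sink
- wheel_centre (a point): point on the handwheel's vertical axis, 248 mm above the desk, 35 mm above the rim's middle. The wheel is dark steel, 113 mm across, rim 13 mm thick with its top 220 mm above the desk, three spokes, hub top 228 mm above the desk
- handle_centre (a point): centre of the black upright handle on the rim, 50 mm from the wheel's axis: 22 mm thick, from 224 to 272 mm above the desk, this point at 248 mm. It spins freely on its own pin, so it can be held from above without turning the hand while it is led round the axis in a circle of 50 mm radius
- upper_roll (a point): middle of the upper roll's lowest line; it sinks 2.4 mm for each closing turn of the wheel, and is 82 mm above the desk when the rolls touch
- crank: the mill's crank, taken off: dark steel arm 10 mm thick, 160 mm long, with an upright wooden handle 88 mm high; lies loose to the -y side of the mill; origin underneath its middle
- strip: brass strip 110 x 20 x 3 mm lying loose on the desk in front of the mill; origin at the centre of its underside
- tape_roll: roll of tape 62 mm across, 18 mm high, loose on the desk to the +y side of the mill; origin at the centre of its underside

How it is judged:
On the way:
1. the rolls are closed: the wheel stands at its closing stop, within 0.15 rad (value of joint handwheel above 12.55 rad), for 0.1 s.
At the end, for the whole second after the job is handed in: the handwheel rests a quarter turn (1.57 rad, give or take 0.45 rad) back from the closing stop, after having been at that stop, and is not turning (value of joint handwheel between 10.68 and 11.58 rad and velocity of joint handwheel between -0.05 and 0.05 rad/s); the robot touches nothing.
It fails at once if a thing beside the mill is shifted by more than 25 mm (distance of any of crank, strip, tape_roll from where it was at the start of the episode above 0.025 m).
It also fails if it takes over 72 s, if anything falls off the work surface, if the arm or the gripper's body presses on something with over 40 N, if the wrist force passes 120 N, or if a joint passes its speed limit or range.

### The arm

A 6-joint arm with a two-finger parallel gripper is mounted at the origin on a cart in front of the work surface, level with it; the furniture and walls round the work are solid. World frame = base frame: x ahead of the robot, y to its left, z up, the work surface at z = 0. Lengths are in m, angles in rad, forces in N, time in s.
With the tool pointing down it reaches from about 0.325 to 0.775 m from the base axis. Payload 5.5 kg.
Tool frame: the origin (TCP) lies at the centre of the arm's flange, where the gripper is bolted on; the fingertips stand 182 mm ahead of it and the grasp point (between the pads) lies 163 mm ahead of it; z points along the fingers, y is the direction in which the jaws open and shut (so a half turn about z gives the same grasp; the last joint's range is limited). The gripper opens to 88 mm and grips with 3 to 60 N. Pads are 20 mm wide; open, the fingers measure 115 mm over their backs; the gripper's body (75 mm by 178 mm) begins 61 mm behind the grasp point.
Start: joints at [1.248, 0.091, 1.231, -0, 1.82, -0.057], TCP at [0.158, 0.579, 0.405] pointing down, gripper open.
Joint ranges: [-2.87, 2.87], [-0.86, 2.18], [0.17, 2.46], [-1.51, 4.65], [0.06, 2.69], [-2.65, 2.65]. Speed limits (rad/s): [2.57, 2.57, 3.01, 3.14, 3.14, 3.14].

### API

Orientations are given as a unit quaternion [w, x, y, z].
In Python, from plant import env gives the robot as it stands.
- The arm moves only by the tool carry_out, never from a script. Its argument "motion" is text: rows parted by semicolons, each of 7 numbers parted by spaces: the shift along the tool's x, y, z in mm, then the turn, a rotation vector about the tool's x, y, z in degrees, then the opening, from 0 (shut) to 1 (fully open). A call has 1 to 10 rows; each row shifts and turns the commanded pose from where the row before left it, along the tool's axes as they then stand; what a row does not reach is not made up. A row lasts 1/10 s, in which the tool goes at most 50 mm and 8.59 degrees, less where a joint would pass 70% of its speed; a pose out of reach is approached as far as the arm can. A call is refused whole if a number of a shift passes 50 or a number of a turn 8.59, either way. A call with a gripper value outside its range is refused whole. The fingers move at their own pace and stop on an object; "newtons" is the grip in N (left out, the last holds). Time passes only in rows, so rows that do not move let the fingers close. It gives the time, the measured TCP pose, the force and the opening at its end, in the units of the state.
- env.state(): the state, without advancing time (a new reading comes with each control period).
- env.snapshot(name): name is "side" or "top"; returns a dict with "frame" (420x560x3 uint8, red, green, blue), "depth" (420x560 float32, m along the optical axis (not along the pixel's ray), 0 where there is no reading), "fx", "fy", "cx", "cy" (pixels), "D" ([k1, k2, p1, p2, k3] as OpenCV has them; the pictures are not rectified), "T" (4x4, takes a point from camera to world coordinates). Camera axes: x right, y down, z forward; pixel columns grow to the right and rows downward; lengths in m; the calibration is good to about 2 mm. A picture is of the moment at which its call begins.
- env.close_job(): hands the job in, once; it reports no verdict.
The state is a dict: "t": time; "q": joint angles; "joint_velocities": joint speeds; "tau": joint torques, N m; "eef_pos": TCP position; "tcp_rot": TCP orientation; "force": force on the tool from outside, world axes, zero at the start; "moment": the same for the moment, N m; "opening": opening from 0.0 (shut) to 1.0 (fully open).
Only numpy, scipy, OpenCV 4.12 (cv2) and the standard library are available. Lean on these libraries where they do the work, as an engineer would, in place of code of your own. Each camera call takes 0.05 s, during which the arm holds its last target.

## Working session

There is one attempt and no reset: what is moved stays moved. The work goes in short steps, Python scripts to look and compute and a tool call to move; the robot and the scene stay as the last step left them, time stands still between calls to the robot, and variables do not carry over. Pictures are saved under pics/ and viewed, and the job is handed in when it is done.

Besides the shell and the picture viewer there is one more tool, called as name(argument=value, ...) on one line, values as JSON. carry_out: Moves the arm, as the interface text tells. Its arguments: {"type":"object","properties":{"motion":{"type":"string"},"newtons":{"type":"number"}},"required":["motion"]}

```bash
ls; mkdir -p pics; python3 - <<'E'
from plant import env
import cv2,pickle
for n in("side","top"):
    s=env.snapshot(n); pickle.dump(s,open(f"{n}0.pkl","wb"))
    cv2.imwrite(f"pics/{n}0.png",s["frame"][:,:,::-1]); print(n,s["fx"],s["cx"],s["cy"],s["D"],s["T"])
print(env.state())
E
```

```text
pics
side 521.1406890911494 275.2555442721928 213.84244979568172 [-0.11322112  0.          0.          0.          0.        ] [[ 0.98623611  0.14693676 -0.07581505  0.61230653]
 [ 0.16530381 -0.86624603  0.47147903 -0.45440139]
 [ 0.00360311 -0.47752216 -0.87861232  1.02775796]
 [ 0.          0.          0.          1.        ]]
top 515.0362776972556 279.3002401597502 202.00444882048606 [-0.08581092  0.          0.          0.          0.        ] [[-0.0023091  -0.9933065   0.11548539  0.41577156]
 [-0.99996738  0.00139973 -0.00795483  0.01044746]
 [ 0.00773993 -0.11549999 -0.99327733  1.18663715]
 [ 0.          0.          0.          1.        ]]
{'t': 0.1, 'q': array([ 1.24828862e+00,  9.18343399e-02,  1.23173379e+00, -1.14392028e-05,
        1.81979368e+00, -5.67140168e-02]), 'joint_velocities': array([ 1.33789973e-03, -8.16078298e-04, -2.49023562e-03, -1.26629654e-04,
        4.53376791e-05, -2.34388152e-04]), 'tau': array([ 2.55728330e-03, -4.47854626e+01, -4.07573104e+01,  7.00175366e-02,
        2.83425953e-02, -1.26700734e-04]), 'eef_pos': array([0.15763858, 0.57899283, 0.40360715]), 'tcp_rot': array([-1.61277736e-04,  1.32507338e-01,  9.91181630e-01, -8.69771557e-04]), 'force': array([ 0.13191886, -0.31841018, -0.09203495]), 'moment': array([ 0.02697542, -0.03603522, -0.01971363]), 'opening': 1.0019921175210476}
```

View pics/side0.png

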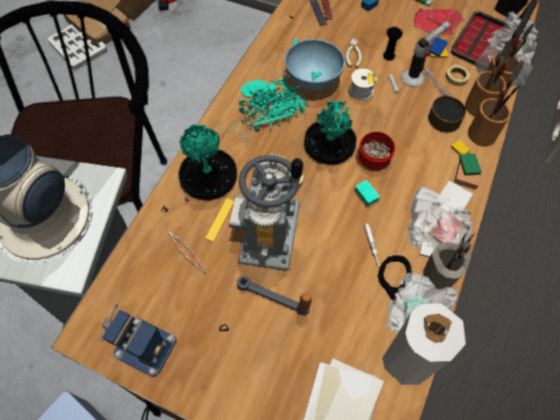

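View pics/top0.png

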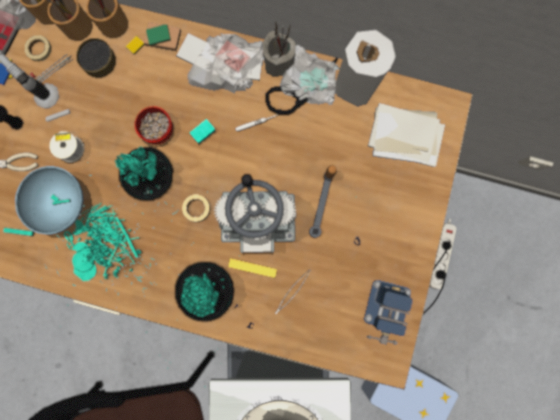

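The top view shows the handwheel centred near (254,210) and its black handle near (248,181). The tape roll is at (196,208), the crank at (323,203) and the strip at (252,268). Next I'll measure these from depth.

```bash
cat > h.py <<'E'
import numpy as np,cv2
def cloud(s):
    K=np.array([[s["fx"],0,s["cx"]],[0,s["fy"],s["cy"]],[0,0,1]])
    h,w=s["depth"].shape
    u,v=np.meshgrid(np.arange(w),np.arange(h))
    p=cv2.undistortPoints(np.stack([u,v],-1).reshape(-1,1,2).astype(float),K,np.array(s["D"])).reshape(h,w,2)
    d=s["depth"]
    P=np.dstack([p*d[...,None],d])
    return P@s["T"][:3,:3].T+s["T"][:3,3]
def measure(s,box):
    W=cloud(s);r0,r1,c0,c1=box
    w=W[r0:r1,c0:c1].reshape(-1,3);f=s["frame"][r0:r1,c0:c1].reshape(-1,3)
    ok=s["depth"][r0:r1,c0:c1].reshape(-1)>0
    w=w[ok];f=f[ok]
    hd=w[(w[:,2]>0.245)&(w[:,2]<0.29)]
    rim=w[(w[:,2]>0.205)&(w[:,2]<0.235)]
    return hd,rim
def fitc(p):
    from scipy.optimize import least_squares
    c=p[:,:2].mean(0)
    # rim band 43.5..56.5mm: robust fit with radius .05
    for k in range(4):
        r=np.hypot(*(p[:,:2]-c).T); q=p[(r>.038)&(r<.064)]
        c=least_squares(lambda x:np.hypot(q[:,0]-x[0],q[:,1]-x[1])-.05,c,loss='soft_l1',f_scale=.003).x
    return c,len(q)
E
python3 - <<'E'
from h import *
import pickle
for n,b in(("top",(160,260,205,305)),("side",(135,225,225,320))):
    s=pickle.load(open(n+"0.pkl","rb"))
    hd,rim=measure(s,b)
    print(n,len(hd),hd.mean(0),hd.min(0),hd.max(0))
    c,k=fitc(rim);print("wheel",c,k,rim[:,2].mean(), "r",np.hypot(*(hd.mean(0)[:2]-c)))
    t=hd[hd[:,2]>.262];print("htop",len(t),np.median(t,0),t.min(0),t.max(0))
s=pickle.load(open("top0.pkl","rb"));W=cloud(s)
for u,v in((196,195),(331,172),(316,232),(252,268),(147,180),(58,145)):print(u,v,W[v,u])
m=W[...,2]>0.1
import cv2
E
```

```text
top 127 [0.56290952 0.06171957 0.26630363] [0.55422141 0.05136095 0.24613817] [0.57525125 0.07256211 0.27448908]
wheel [0.51643074 0.0504402 ] 1091 0.21749651226736091 r 0.047827833992412104
htop 107 [0.56380592 0.0615517  0.26900741] [0.5542652  0.05225669 0.26206668] [0.57433521 0.0724898  0.27448908]
side 172 [0.56771798 0.05701047 0.26343572] [0.55685874 0.04939919 0.24529163] [0.57830339 0.06849651 0.27391044]
wheel [0.51902478 0.0474419 ] 1088 0.21814246479955057 r 0.04962444320267085
htop 110 [0.56760654 0.05890085 0.26965391] [0.55685874 0.04939919 0.26222096] [0.57830339 0.06849651 0.27391044]
196 195 [0.56797359 0.19173298 0.01870093]
331 172 [ 0.61009537 -0.11132837  0.08056855]
316 232 [ 0.48287524 -0.08207128  0.01880282]
252 268 [0.40179523 0.06374782 0.00046919]
147 180 [0.60208933 0.30425995 0.02450805]
58 145 [0.6802662  0.50749681 0.04750335]
```

Side and top agree to about 3 mm. The wheel centre is near (0.5175, 0.049) and the handle near (0.5655, 0.060), so r = 49 mm against the given 50, and the tops are at 0.270 and 0.218. Next I'll rise, square the tool to the world axes (tool x = −X, y = +Y, z = −Z) and move over.

carry_out(motion="0 0 -35 0 0 -7.6 1; 0 0 -30 0 0 -7.6 1; -20 -26 0 0 0 0 1; -20 -26 0 0 0 0 1; -20 -26 0 0 0 0 1; -20 -26 0 0 0 0 1; -20 -26 0 0 0 0 1; -20 -26 0 0 0 0 1; -20 -26 0 0 0 0 1; -20 -26 0 0 0 0 1", newtons=20)

```text
t: 1.1
eef_pos: [0.3181, 0.3697, 0.4692]
tcp_rot: [-0.0, 0.0, 1.0, -0.0]
force: [0.1, -0.0, 0.8]
opening: 1.0
```

carry_out(motion="-25 -31 0 0 0 0 1; -25 -31 0 0 0 0 1; -25 -31 0 0 0 0 1; -25 -31 0 0 0 0 1; -25 -31 0 0 0 0 1; -25 -31 0 0 0 0 1; -25 -31 0 0 0 0 1; -25 -31 0 0 0 0 1; -24 -31 0 0 0 0 1; -24 -31 0 0 0 0 1")

```text
t: 2.1
eef_pos: [0.5662, 0.0592, 0.4691]
tcp_rot: [-0.0, 0.0, 1.0, 0.0]
force: [-0.7, -0.0, 0.2]
opening: 0.997
```

carry_out(motion="0 0 0 0 0 0 1; 0 0 0 0 0 0 1")

```text
t: 2.3
eef_pos: [0.5658, 0.0602, 0.4686]
tcp_rot: [-0.001, 0.001, 1.0, 0.0]
force: [0.3, 0.2, -0.2]
opening: 1.0
```

carry_out(motion="0 0 20 0 0 0 1; 0 0 20 0 0 0 1; 0 0 15 0 0 0 1; 0 0 0 0 0 0 0.15; 0 0 0 0 0 0 0.15; 0 0 0 0 0 0 0.15; 0 0 0 0 0 0 0.15; 0 0 0 0 0 0 0.15; 0 0 0 0 0 0 0.15; 0 0 0 0 0 0 0.15", newtons=20)

```text
t: 3.3
eef_pos: [0.5654, 0.0607, 0.4148]
tcp_rot: [0.0, 0.0, 1.0, 0.0]
force: [0.6, -0.2, 0.7]
opening: 0.399
```

```bash
python3 - <<'E'
from plant import env
import cv2,pickle
s=env.snapshot("side"); pickle.dump(s,open("side1.pkl","wb"))
cv2.imwrite("pics/side1.png",cv2.resize(s["frame"][90:270,180:380,::-1],None,fx=3,fy=3))
print(env.state())
E
```

```text
{'t': 3.35, 'q': array([ 4.70680346e-02,  8.51863686e-03,  1.29815004e+00, -1.21791528e-06,
        1.83482795e+00, -1.52308988e+00]), 'joint_velocities': array([-0.00020573,  0.00011249,  0.00208885,  0.00081849, -0.00010477,
       -0.0008434 ]), 'tau': array([ 2.01961817e-02, -4.10055757e+01, -4.06182253e+01, -9.62098246e-03,
        7.54857017e-02,  4.37356848e-04]), 'eef_pos': array([0.56539071, 0.060669  , 0.41470898]), 'tcp_rot': array([4.79851552e-05, 3.19365745e-04, 9.99999948e-01, 1.68708008e-06]), 'force': array([ 0.08785907, -0.55183765, -0.13514596]), 'moment': array([0.03091141, 0.04112433, 0.04193582]), 'opening': 0.35946018732252055}
```

View pics/side1.png

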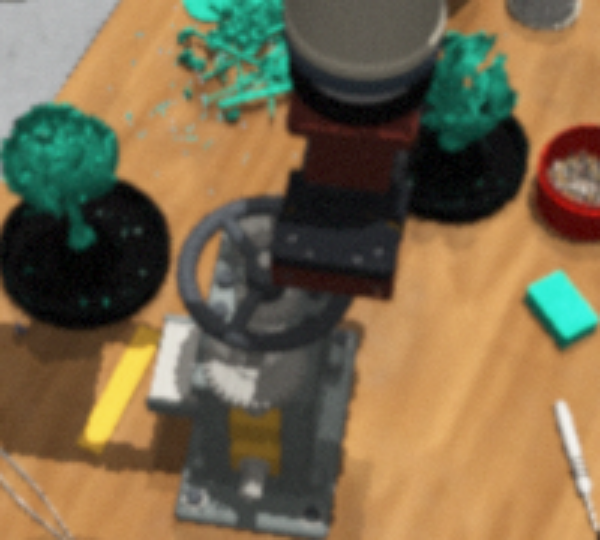

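The view shows the gripper down over the handle at about (340,250) in the crop. The fingers are still closing, so I'll wait.

carry_out(motion="0 0 0 0 0 0 0.15; 0 0 0 0 0 0 0.15; 0 0 0 0 0 0 0.15; 0 0 0 0 0 0 0.15; 0 0 0 0 0 0 0.15")

```text
t: 3.85
eef_pos: [0.5654, 0.0608, 0.4146]
tcp_rot: [0.0, 0.0, 1.0, 0.0]
force: [0.7, 0.2, 0.1]
opening: 0.238
```

The opening is 0.238, which is 21 mm, so the handle is held. Next I'll test with 5° anticlockwise rows.

carry_out(motion="1.2 4.2 0 0 0 0 0.15; 1.6 4.1 0 0 0 0 0.15; 1.9 3.9 0 0 0 0 0.15; 0 0 0 0 0 0 0.15")

```text
t: 4.25
eef_pos: [0.5605, 0.0736, 0.4146]
tcp_rot: [0.0, -0.0, 1.0, 0.0]
force: [2.5, 0.1, -0.2]
opening: 0.238
```

```bash
python3 - <<'E'
import numpy as np
for d in (10,15):
  c=100*np.sin(np.radians(d/2))
  print(d,"; ".join(f"[{a}]{c*np.sin(np.radians(a+d/2)):.1f} {c*np.cos(np.radians(a+d/2)):.1f}" for a in range(0,360,d)))
E
```

```text
10 [0]0.8 8.7; [10]2.3 8.4; [20]3.7 7.9; [30]5.0 7.1; [40]6.2 6.2; [50]7.1 5.0; [60]7.9 3.7; [70]8.4 2.3; [80]8.7 0.8; [90]8.7 -0.8; [100]8.4 -2.3; [110]7.9 -3.7; [120]7.1 -5.0; [130]6.2 -6.2; [140]5.0 -7.1; [150]3.7 -7.9; [160]2.3 -8.4; [170]0.8 -8.7; [180]-0.8 -8.7; [190]-2.3 -8.4; [200]-3.7 -7.9; [210]-5.0 -7.1; [220]-6.2 -6.2; [230]-7.1 -5.0; [240]-7.9 -3.7; [250]-8.4 -2.3; [260]-8.7 -0.8; [270]-8.7 0.8; [280]-8.4 2.3; [290]-7.9 3.7; [300]-7.1 5.0; [310]-6.2 6.2; [320]-5.0 7.1; [330]-3.7 7.9; [340]-2.3 8.4; [350]-0.8 8.7
15 [0]1.7 12.9; [15]5.0 12.1; [30]7.9 10.4; [45]10.4 7.9; [60]12.1 5.0; [75]12.9 1.7; [90]12.9 -1.7; [105]12.1 -5.0; [120]10.4 -7.9; [135]7.9 -10.4; [150]5.0 -12.1; [165]1.7 -12.9; [180]-1.7 -12.9; [195]-5.0 -12.1; [210]-7.9 -10.4; [225]-10.4 -7.9; [240]-12.1 -5.0; [255]-12.9 -1.7; [270]-12.9 1.7; [285]-12.1 5.0; [300]-10.4 7.9; [315]-7.9 10.4; [330]-5.0 12.1; [345]-1.7 12.9
```

It moves, with about 2.5 N of friction. I'll go on from about 30°.

carry_out(motion="5.0 7.1 0 0 0 0 0.15; 6.2 6.2 0 0 0 0 0.15; 7.1 5.0 0 0 0 0 0.15; 0 0 0 0 0 0 0.15")

```text
t: 4.65
eef_pos: [0.5418, 0.0925, 0.4146]
tcp_rot: [-0.0, -0.001, 1.0, 0.001]
force: [0.5, 4.7, -1.5]
opening: 0.241
```

carry_out(motion="7.9 3.7 0 0 0 0 0.15; 8.4 2.3 0 0 0 0 0.15; 8.7 0.8 0 0 0 0 0.15; 0 0 0 0 0 0 0.15")

```text
t: 5.05
eef_pos: [0.5165, 0.0991, 0.4146]
tcp_rot: [-0.001, -0.001, 1.0, 0.001]
force: [-2.4, 6.6, -0.6]
opening: 0.238
```

carry_out(motion="8.7 -0.8 0 0 0 0 0.15; 8.4 -2.3 0 0 0 0 0.15; 7.9 -3.7 0 0 0 0 0.15; 0 0 0 0 0 0 0.15")

```text
t: 5.45
eef_pos: [0.4912, 0.0919, 0.4146]
tcp_rot: [-0.002, -0.001, 1.0, 0.001]
force: [-3.3, 4.7, -0.4]
opening: 0.243
```

carry_out(motion="7.1 -5.0 0 0 0 0 0.15; 6.2 -6.2 0 0 0 0 0.15; 5.0 -7.1 0 0 0 0 0.15; 0 0 0 0 0 0 0.15")

```text
t: 5.85
eef_pos: [0.4732, 0.0729, 0.4146]
tcp_rot: [-0.002, 0.0, 1.0, 0.0]
force: [-5.8, 2.0, 0.6]
opening: 0.237
```

carry_out(motion="3.7 -7.9 0 0 0 0 0.15; 2.3 -8.4 0 0 0 0 0.15; 0.8 -8.7 0 0 0 0 0.15; 0 0 0 0 0 0 0.15")

```text
t: 6.25
eef_pos: [0.4671, 0.0473, 0.4146]
tcp_rot: [-0.001, 0.001, 1.0, -0.0]
force: [-3.5, -0.4, 0.0]
opening: 0.246
```

Turned about 167° freely, more than the 146° the opening way allows, so anticlockwise closes. I'll refit the centre and check with a picture.

```bash
python3 - <<'E'
import numpy as np
from scipy.optimize import least_squares
p=np.array([[.5654,.0608],[.5605,.0736],[.5418,.0925],[.5165,.0991],[.4912,.0919],[.4732,.0729],[.4671,.0473]])
r=least_squares(lambda x:np.hypot(*(p-x).T)-.05,[.5175,.049]);print(r.x,r.fun*1e3,np.degrees(np.arctan2(*(p-r.x).T[::-1])))
from plant import env
import cv2
s=env.snapshot("top")
cv2.imwrite("pics/top2.png",cv2.resize(s["frame"][130:300,150:350,::-1],None,fx=3,fy=3))
print(env.state()["eef_pos"],env.state()["t"])
E
```

```text
[0.51698906 0.04903893] [-0.18090517 -0.0355292   0.04445505  0.06345828  0.02146251 -0.13185282
 -0.0806467 ] [  13.65503039   29.44387099   60.27892949   90.55971597  121.03488182
  151.41361731 -178.00370931]
[0.46711112 0.04735627 0.41457901] 6.3
```

View pics/top2.png

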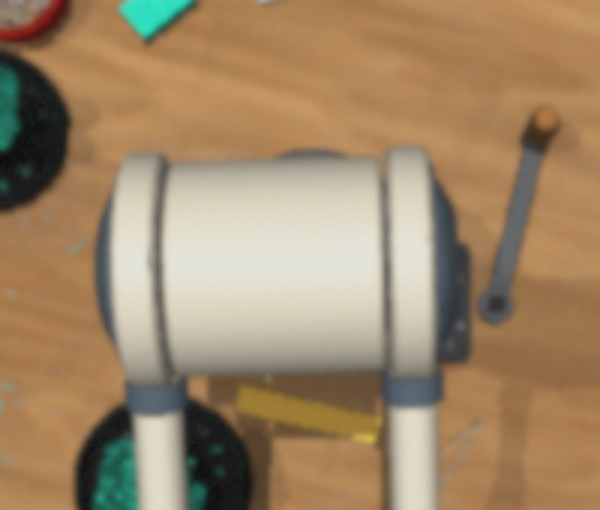

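The arm hides the wheel here. The crank and strip are undisturbed, and the path fits a 50 mm circle to 0.2 mm about (0.5170, 0.0490). Handle is at 182°, so next is one full turn in 15° rows.

carry_out(motion="-2.1 -12.9 0 0 0 0 0.15; -5.4 -11.9 0 0 0 0 0.15; -8.3 -10.1 0 0 0 0 0.15; -10.6 -7.6 0 0 0 0 0.15; -12.2 -4.6 0 0 0 0 0.15; -13.0 -1.3 0 0 0 0 0.15; -12.9 2.1 0 0 0 0 0.15; -11.9 5.4 0 0 0 0 0.15; -10.1 8.3 0 0 0 0 0.15; -7.6 10.6 0 0 0 0 0.15")

```text
t: 7.3
eef_pos: [0.5617, 0.0261, 0.4145]
tcp_rot: [-0.002, 0.0, 1.0, -0.0]
force: [-13.1, 2.9, 3.5]
opening: 0.238
```

carry_out(motion="-4.6 12.2 0 0 0 0 0.15; -1.3 13.0 0 0 0 0 0.15; 2.1 12.9 0 0 0 0 0.15; 5.4 11.9 0 0 0 0 0.15; 8.3 10.1 0 0 0 0 0.15; 10.6 7.6 0 0 0 0 0.15; 12.2 4.6 0 0 0 0 0.15; 13.0 1.3 0 0 0 0 0.15; 12.9 -2.1 0 0 0 0 0.15; 11.9 -5.4 0 0 0 0 0.15")

```text
t: 8.3
eef_pos: [0.4905, 0.0925, 0.4146]
tcp_rot: [0.001, -0.0, 1.0, 0.0]
force: [6.4, -1.9, -0.4]
opening: 0.245
```

carry_out(motion="10.1 -8.3 0 0 0 0 0.15; 7.6 -10.6 0 0 0 0 0.15; 4.6 -12.2 0 0 0 0 0.15; 1.3 -13.0 0 0 0 0 0.15; -2.1 -12.9 0 0 0 0 0.15; -5.4 -11.9 0 0 0 0 0.15; -8.3 -10.1 0 0 0 0 0.15; -10.6 -7.6 0 0 0 0 0.15; -12.2 -4.6 0 0 0 0 0.15; -13.0 -1.3 0 0 0 0 0.15")

```text
t: 9.3
eef_pos: [0.5195, -0.0009, 0.4146]
tcp_rot: [-0.001, 0.0, 1.0, 0.001]
force: [-4.5, 11.6, 2.3]
opening: 0.241
```

618° turned, and the stop should come at 653–802°. From here I'll use 5° rows and watch the force.

carry_out(motion="-4.4 0.3 0 0 0 0 0.15; -4.3 0.7 0 0 0 0 0.15; -4.2 1.1 0 0 0 0 0.15; -4.1 1.5 0 0 0 0 0.15; -4.0 1.8 0 0 0 0 0.15; -3.8 2.1 0 0 0 0 0.15; 0 0 0 0 0 0 0.15")

```text
t: 10.0
eef_pos: [0.5439, 0.007, 0.4146]
tcp_rot: [-0.002, -0.0, 1.0, 0.001]
force: [-4.0, 5.7, 2.8]
opening: 0.234
```

carry_out(motion="-3.6 2.5 0 0 0 0 0.15; -3.4 2.8 0 0 0 0 0.15; -3.1 3.1 0 0 0 0 0.15; -2.8 3.3 0 0 0 0 0.15; 0 0 0 0 0 0 0.15")

```text
t: 10.5
eef_pos: [0.5566, 0.0184, 0.4146]
tcp_rot: [-0.002, 0.0, 1.0, 0.0]
force: [-5.5, 5.1, 1.9]
opening: 0.245
```

carry_out(motion="-2.5 3.6 0 0 0 0 0.15; -2.1 3.8 0 0 0 0 0.15; -1.8 4.0 0 0 0 0 0.15; -1.5 4.1 0 0 0 0 0.15; 0 0 0 0 0 0 0.15")

```text
t: 11.0
eef_pos: [0.5645, 0.0333, 0.4146]
tcp_rot: [-0.002, 0.001, 1.0, -0.001]
force: [-6.4, 0.9, 2.0]
opening: 0.242
```

carry_out(motion="-1.1 4.2 0 0 0 0 0.15; -0.7 4.3 0 0 0 0 0.15; -0.3 4.4 0 0 0 0 0.15; 0 4.4 0 0 0 0 0.15; 0 0 0 0 0 0 0.15")

```text
t: 11.5
eef_pos: [0.5668, 0.051, 0.4146]
tcp_rot: [-0.0, 0.001, 1.0, -0.001]
force: [-2.5, -3.8, 1.7]
opening: 0.242
```

carry_out(motion="0.4 4.3 0 0 0 0 0.15; 0.8 4.3 0 0 0 0 0.15; 1.2 4.2 0 0 0 0 0.15; 1.5 4.1 0 0 0 0 0.15; 0 0 0 0 0 0 0.15")

```text
t: 12.0
eef_pos: [0.5633, 0.0615, 0.4146]
tcp_rot: [0.001, 0.006, 1.0, -0.009]
force: [1.0, -38.4, 1.1]
opening: 0.244
```

The force is −38 N along the tangent and the tool lags 6 mm, so this is the closing stop, at handle about 14–15°. I'll hold 0.2 s and then unload to read its angle.

carry_out(motion="0 0 0 0 0 0 0.15; 0 0 0 0 0 0 0.15")

```text
t: 12.2
eef_pos: [0.5633, 0.0612, 0.4146]
tcp_rot: [0.0, 0.007, 1.0, -0.009]
force: [0.1, -37.4, 0.9]
opening: 0.242
```

carry_out(motion="-0.8 -2.5 0 0 0 0 0.15; -0.6 -2.5 0 0 0 0 0.15; 0 0 0 0 0 0 0.15")

```text
t: 12.5
eef_pos: [0.5639, 0.0593, 0.4146]
tcp_rot: [-0.001, 0.004, 1.0, -0.005]
force: [-5.1, -21.1, 3.5]
opening: 0.239
```

carry_out(motion="-1.7 -8.5 0 0 0 0 0.15; -0.2 -8.7 0 0 0 0 0.15; 1.4 -8.6 0 0 0 0 0.15; 2.8 -8.2 0 0 0 0 0.15; 4.2 -7.6 0 0 0 0 0.15; 5.5 -6.8 0 0 0 0 0.15; 6.6 -5.7 0 0 0 0 0.15; 7.5 -4.5 0 0 0 0 0.15; 8.1 -3.1 0 0 0 0 0.15; 5.1 -1.2 0 0 0 0 0.15")

```text
t: 13.5
eef_pos: [0.5242, 0.0007, 0.4146]
tcp_rot: [0.0, 0.0, 1.0, 0.0]
force: [3.3, 4.2, 0.4]
opening: 0.238
```

carry_out(motion="0 0 0 0 0 0 0.15; 0 0 0 0 0 0 0.15")

```text
t: 13.7
eef_pos: [0.5242, 0.0006, 0.4146]
tcp_rot: [-0.001, 0.0, 1.0, 0.0]
force: [-3.8, 4.0, 1.9]
opening: 0.242
```

The handle is at −81°, about 92° back from the stop. I'll let go and rise.

carry_out(motion="0 0 0 0 0 0 0.6; 0 0 0 0 0 0 0.6; 0 0 0 0 0 0 0.6; 0 0 0 0 0 0 0.6; 0 0 0 0 0 0 0.6; 0 0 0 0 0 0 0.6; 0 0 0 0 0 0 0.6; 0 0 0 0 0 0 0.6")

```text
t: 14.5
eef_pos: [0.5247, 0.0006, 0.4146]
tcp_rot: [0.0, 0.0, 1.0, -0.0]
force: [-0.8, 0.2, 0.5]
opening: 0.602
```

carry_out(motion="0 0 -10 0 0 0 0.6; 0 0 -20 0 0 0 0.6; 0 0 -30 0 0 0 0.6; 0 0 -30 0 0 0 0.6; 25 31 0 0 0 0 0.6; 25 31 0 0 0 0 0.6; 25 31 0 0 0 0 0.6; 25 31 0 0 0 0 0.6; 25 31 0 0 0 0 0.6; 25 31 0 0 0 0 0.6")

```text
t: 15.5
eef_pos: [0.3733, 0.1874, 0.5057]
tcp_rot: [0.001, 0.0, 1.0, 0.0]
force: [0.4, 0.5, -0.5]
opening: 0.599
```

carry_out(motion="20 26 0 0 0 0 0.6; 20 26 0 0 0 0 0.6; 20 26 0 0 0 0 0.6; 20 26 0 0 0 0 0.6; 20 26 0 0 0 0 0.6; 20 26 0 0 0 0 0.6; 0 0 0 0 0 0 0.6")

```text
t: 16.2
eef_pos: [0.2529, 0.3445, 0.5053]
tcp_rot: [-0.0, -0.002, 1.0, 0.001]
force: [0.1, -0.7, -0.4]
opening: 0.605
```

```bash
python3 - <<'E'
from h import *
from plant import env
import pickle
for n,b in(("top",(160,260,205,305)),("side",(135,225,225,320))):
    s=env.snapshot(n); pickle.dump(s,open(n+"3.pkl","wb"))
    hd,rim=measure(s,b)
    v=np.median(hd,0)[:2]-[.517,.049] if len(hd) else None
    print(n,len(hd),v,v is not None and np.degrees(np.arctan2(v[1],v[0])))
    cv2.imwrite(f"pics/{n}3.png",s["frame"][:,:,::-1])
print(env.state())
E
```

```text
top 122 [ 0.00714351 -0.0471456 ] -81.38407556079277
side 178 [ 0.0125283  -0.05352404] -76.8260313802087
{'t': 16.3, 'q': array([ 8.52625181e-01, -3.21367114e-01,  1.43077987e+00, -4.41061365e-04,
        2.03168625e+00, -7.19653920e-01]), 'joint_velocities': array([-0.03379835, -0.00442478,  0.00462664, -0.00278598, -0.00051607,
       -0.00323573]), 'tau': array([ 9.76621918e-01, -2.50255090e+01, -3.90018725e+01,  1.56906964e-01,
        3.58755444e-02,  8.81626736e-02]), 'eef_pos': array([0.25451704, 0.34283422, 0.50524988]), 'tcp_rot': array([ 3.11168515e-04, -6.43258101e-04,  9.99999743e-01,  5.56748645e-05]), 'force': array([ 0.49802708, -0.61948148, -0.05269929]), 'moment': array([-0.04588765, -0.0305237 ,  0.04717992]), 'opening': 0.598596217926943}
```

View pics/top3.png

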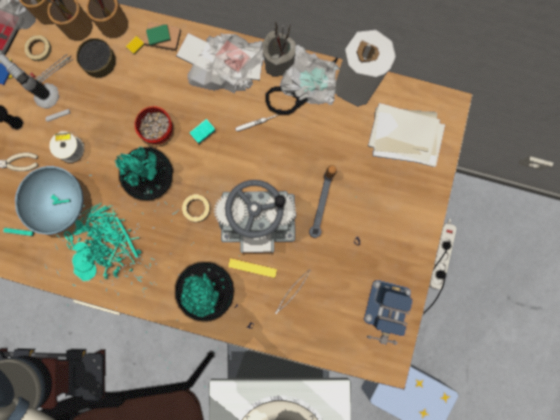

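View pics/side3.png

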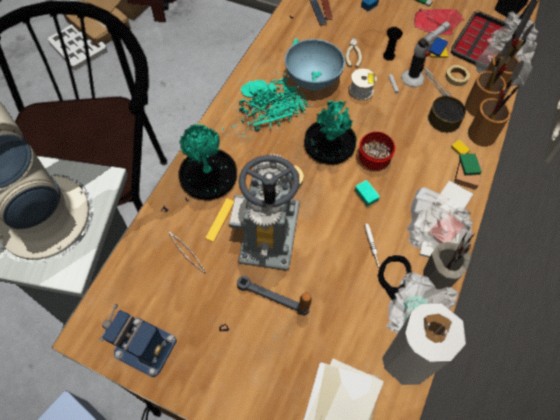

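The handle is at (280,201) in the top view, at −81° (−77° from the side view). The crank, strip and tape roll sit at the same pixels as at the start, and the arm is clear.

```bash
python3 -c "
from plant import env
print(env.close_job())"
```

```text
the job is handed in; nothing more can be done
None
```

The mill is set and the job is handed in: I closed the rolls to the stop, backed the wheel off about a quarter turn and let go. No verdict was reported.

- **Closing:** I held the handle and led it anticlockwise. It ran freely past the 146° that the opening way allows, so anticlockwise closes. It stopped after about two turns, with about 38 N against the tool and the wheel no longer following. I held it there for more than 0.2 s.
- **Backing off:** I wound it back about 90° clockwise, let go, rose and moved clear. The whole job took about 16 s of the 72 s.
- **Last checks:** The handle stands at −81° in the top view and −77° in the side view. The stop was at roughly +10 to +14°, so the back-off is between 87° and 95° (allowed 64 to 116°). The crank, strip and tape roll look unmoved in the pictures, and the tool force is about zero.
- **Uncertain:** I read the stop's angle from the arm, which was flexing under load, because the arm hid the wheel from the top camera. The two cameras also differ by about 4°. Both are well inside the tolerance.

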